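Set a tray-stand leg to length and shut its cam lever in one grip

TASK

The telescopic leg of the bar's tray stand lies in a wooden cradle on the counter. Draw its sliding inner leg out by the blue rubber foot until the red length ring sits at the mouth of the black collar; holding it there against its return spring, squeeze the red cam lever flat along the leg by pinching lever and leg together, never shutting the lever while the leg is off its mark. Finish still holding: keep leg and lever pinched in the fingers, ring at the mouth, and leave everything else on the counter undisturbed.

Things in the scene. Friction and masses are not known exactly. Their poses are not given: they have to be found in the camera images.
- cradle: fixed wooden cradle (base 85 x 225 x 12 mm, only at local y below -47 mm) carrying a level brass tube (26 mm thick) that ends in a black collar (30 mm thick, 34 mm long). A saddle 50 mm wide and high stands at local y -86 to -64 mm. Origin on the counter below the centre of the collar's mouth; z up; +y is the way the inner leg slides out; +x is the lever's side
- collar_mouth (a point): centre of the collar's mouth, 55 mm above the counter on the leg's axis; axes as the cradle's
- leg (a joint): how far the round aluminium inner leg (20 mm thick, axis 55 mm above the counter) is out, m: 0 fully in, stop at 0.070; at 0.040 its red ring is centred on the collar's mouth. Starts 0 to 0.018 out. A 100 N/m spring pulls it in and a drag of about 2.2 N resists motion either way: drawing it to the mark takes about 6 N, and let go there it slips back in
- length_mark (a point): middle of the red ring (10 mm wide) painted round the leg; hidden inside the collar until the leg is drawn out. At the mark it coincides with collar_mouth; all is well while the mouth's edge lies within the width of the ring
- foot_face (a point): point on the inner face (facing the collar) of the blue rubber foot on the leg's end, at axis height, 35 mm to local -x of the axis. Foot: local x -55 to +12 mm, 20 mm thick along y, 25 to 67 mm above the counter. The face lies 28 mm beyond the mouth with the leg in, 68 mm at the mark: a finger beside the leg on its -x side, just inside the foot, can push the foot out along +y
- lever (a joint): angle of the red cam lever, rad: 0 shut (flat along the leg, at its stop), growing as the tip swings out to local +x; starts 0.36 to 0.50 open, limit 0.75. It is stiff (about 2 N at the tip) and stays where it is left. Open at 0.50 the tip stands out to local x +54 mm, so leg and lever fit between fingers open 75 mm or more
- lever_pivot (a point): the lever's pivot. The lever is a red bar 8 mm thick, 24 mm high (43 to 67 mm above the counter), 69 mm long with a rounded tip. Pivot at local x +17, y -5 mm of the cradle, 55 mm above the counter; this point's +y runs to the tip. Shut, it lies parallel to the leg at local x +13 to +21 mm with its tip 64 mm beyond the mouth; leg and shut lever measure 31 mm across (local x -10 to +21 mm)
- lever_tip (a point): middle of the lever's free end
- ginger_jar: blue and white lidded ceramic jar, 106 mm wide, 170 mm high, bystander, origin under its centre
- vase: green glass vase, 90 mm wide, 125 mm high, bystander, origin under its centre
- decanter: amber glass decanter, 76 mm wide, 190 mm high, bystander, origin under its centre
- tumbler: clear glass tumbler, 76 mm wide, 85 mm high, bystander, origin under its centre
- shaker: steel cocktail shaker, 84 mm wide, 190 mm high, bystander, origin under its centre
- ferrule: spare brass ferrule, ring 36 mm wide, 22 mm high, standing beside the cradle, bystander, origin under its centre
- end_cap: spare black rubber end cap, 28 mm wide, 20 mm high, beside the cradle, bystander, origin under its centre
- screwdriver: screwdriver 170 mm long lying on the counter, bystander

How it is judged:
By the outcome, as a careful person would: the job done as asked, in the order asked, and still so for the second after the job is handed in, while the arm keeps its last pose, push and grip.
It also fails if it takes over 35 s, if anything falls off the work surface, if the arm or the gripper's body presses on something with over 40 N, if the wrist force passes 120 N, or if a joint passes its speed limit or range.

ROBOT

A 6-joint arm with a two-finger parallel gripper is mounted at the origin on the work surface. World frame = base frame: x ahead of the robot, y to its left, z up, the work surface at z = 0. Lengths are in mm, angles in rad, forces in N, time in s.
With the tool pointing down it reaches from about 275 to 1000 mm from the base axis. Payload 8.4 kg.
Tool frame: the origin (TCP) lies between the finger pads; the fingertips stand 25 mm ahead of it and the grasp point (between the pads) lies 6 mm ahead of it; z points along the fingers, y is the direction in which the jaws open and shut (so a half turn about z gives the same grasp; the last joint's range is limited). The gripper opens to 85 mm and grips with 20 to 120 N. Pads are 22 mm wide; open, the fingers measure 114 mm over their backs; the gripper's body (76 mm by 85 mm) begins 54 mm behind the grasp point. The pads swing forward as they close: fully open they stand 13 mm farther back than shut.
Start: joints at [1.171, 0.353, 1.633, -0, 1.155, -0.002], TCP at [242.118, 576.2, 256.281] pointing down, gripper open.
Joint ranges: [-2.63, 2.63], [-0.92, 2.1], [0.06, 2.66], [-1.3, 4.44], [0, 2.69], [-3.02, 3.02]. Speed limits (rad/s): [2.22, 2.22, 2.79, 3.14, 3.14, 3.14].

INTERFACE

Orientations are given as [roll, pitch, yaw] about the fixed x, y, z axes, in that order (R = Rz(yaw) Ry(pitch) Rx(roll)).
In Python, from rig import r gives the robot as it stands. The module is installed in compiled form; this text tells all that it offers.
- The arm moves only by the tool move_arm, never from a script. Its arguments are lists of equal length, an entry for each row: "slide": the shift along the world's x, y, z in cm, a list of three; "angular": the turn, a rotation vector about the world's x, y, z in rad, a list of three; "hand": the opening, from -1 (shut) to 1 (fully open). A call has 1 to 20 rows; each row is the pose to reach, as a shift and turn from the pose commanded when the call began; what a row does not reach only later rows make up. A row lasts 1/8 s, in which the tool goes at most 62.5 mm and 10.7 degrees, less where a joint would pass 70% of its speed; a pose out of reach is approached as far as the arm can. A call with a gripper value outside its range is refused whole. The fingers move at their own pace and stop on an object; "force" is the grip in N (left out, the last holds). Time passes only in rows, so rows that repeat a pose let the fingers close. It gives the time, the measured TCP pose, the force and the opening at its end, in the units of the state.
- r.sense(): the state, without advancing time (a new reading comes with each control period).
- r.grab_frame(name): name is "scene" or "top"; returns a dict with "pixels" (384x512x3 uint8, red, green, blue), "range_z" (384x512 float32, mm along the optical axis (not along the pixel's ray), 0 where there is no reading), "mtx" (3x3 intrinsics, pixels), "k1" (the pictures are not rectified: a ray, as slopes to the right and down, at radius r is drawn at 1 + k1 r^2 times it, then the intrinsics apply), "rvec" (rotation vector, rad) and "tvec" (3), from world to camera coordinates, as OpenCV has them. Camera axes: x right, y down, z forward; pixel columns grow to the right and rows downward; lengths in mm; the calibration is good to about 2 mm. A picture is of the moment at which its call begins.
- r.sign_off(): hands the job in, once; it reports no verdict.
The state is a dict: "clock": time; "qpos": joint angles; "qvel": joint speeds; "joint_efforts": joint torques, N m; "eef_pos": TCP position; "tcp_rot": TCP orientation; "contact_force": force on the tool from outside, world axes, zero at the start; "wrist_torque": the same for the moment, N m; "opening": opening from 0.0 (shut) to 1.0 (fully open).
Only numpy, scipy, OpenCV 4.12 (cv2) and the standard library are available. Lean on these libraries where they do the work, as an engineer would, in place of code of your own. Each camera call takes 0.05 s, during which the arm holds its last target. There are 200 camera calls.

## Working session

There is one attempt and no reset: what is moved stays moved. The work goes in short steps, Python scripts to look and compute and a tool call to move; the robot and the scene stay as the last step left them, time stands still between calls to the robot, and variables do not carry over. Pictures are saved under pics/ and viewed, and the job is handed in when it is done.

Besides the shell and the picture viewer there is one more tool, called after "Request:" as name(argument=value, ...) on one line, values as JSON. move_arm: Moves the arm, as the interface text tells. Its arguments: {"type":"object","properties":{"slide":{"type":"array"},"angular":{"type":"array"},"hand":{"type":"array"},"force":{"type":"number"}},"required":["slide","angular","hand"]}

```bash
mkdir -p pics; cat > h.py <<'E'
import numpy as np, cv2
from rig import r
def grab(n,tag):
    f=r.grab_frame(n); cv2.imwrite(f'pics/{tag}.png',cv2.cvtColor(f['pixels'],cv2.COLOR_RGB2BGR)); np.savez(f'{tag}.npz',**f); return f
def cloud(f):
    K=np.array(f['mtx'],float);h,w=f['range_z'].shape
    u,v=np.meshgrid(np.arange(w),np.arange(h)); xd=(u-K[0,2])/K[0,0]; yd=(v-K[1,2])/K[1,1]
    k=float(f['k1']); x,y=xd.copy(),yd.copy()
    for _ in range(20):
        s=1+k*(x*x+y*y); x,y=xd/s,yd/s
    R=cv2.Rodrigues(np.array(f['rvec'],float))[0];t=np.array(f['tvec'],float).ravel()
    d=np.dstack([x,y,np.ones_like(x)]); z=f['range_z'][...,None]
    return (d*z-t)@R, d@R, -R.T@t   # points, ray dirs, centre
def onplane(f,u,v,z):
    P,D,C=cloud(f); d=D[int(round(v)),int(round(u))]; return C+d*(z-C[2])/d[2]
E
python3 - <<'E'
from h import *
for n in('scene','top'):
    f=grab(n,n+'0'); P,D,C=cloud(f); print(n,C,f['mtx'],f['k1'])
print(r.sense())
E
```

```text
scene [ 977.37927726 -747.05018098 1012.16790983] [[431.76869545   0.         254.18825445]
 [  0.         431.76869545 191.99817365]
 [  0.           0.           1.        ]] -0.13664592674275275
top [ 398.2872327   -22.30286926 1341.01094741] [[447.40704178   0.         265.46506828]
 [  0.         447.40704178 192.51745726]
 [  0.           0.           1.        ]] -0.1063487474372043
{'clock': 0.1, 'qpos': array([ 1.17062448e+00,  3.53587620e-01,  1.63405928e+00,  1.41624421e-05,
        1.15519546e+00, -2.37585114e-03]), 'qvel': array([-1.13266878e-03, -8.18387067e-04,  2.81155970e-04, -2.92725184e-05,
        7.76206073e-04, -1.35211680e-03]), 'joint_efforts': array([-2.21499060e-03, -6.06356835e+01, -3.42814529e+01, -6.19712478e-05,
        3.95101481e-03, -5.07035395e-06]), 'eef_pos': array([241.94555127, 575.84188714, 255.63148865]), 'tcp_rot': array([-3.14034298e+00, -1.59187638e-05,  2.74379093e+00]), 'contact_force': array([-0.40322476, -0.86235228,  0.01817139]), 'wrist_torque': array([ 0.0177349 ,  0.03601874, -0.04181782]), 'opening': 0.9995042357562215}
```

View pics/scene0.png

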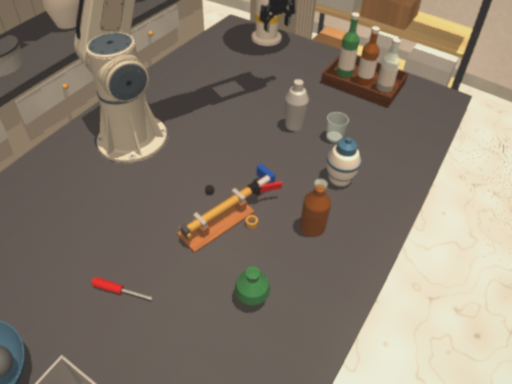

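View pics/top0.png

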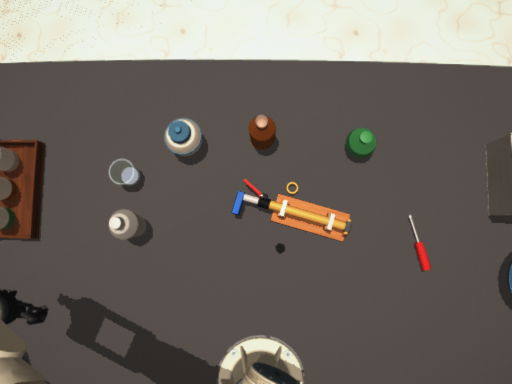

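The scene view shows the cradle at about (220,215), with the foot at (265,173) and the lever at (270,186). In the top view the leg runs from (345,225) to the foot at (238,203). The lever tip is at (245,181) and the collar at (265,202). I'll measure these next.

```bash
cat > meas.py <<'E'
from h import *
def measure(f,name,verbose=True):
    P,D,C=cloud(f); px=f['pixels']; hsv=cv2.cvtColor(px,cv2.COLOR_RGB2HSV); H,S,V=[hsv[...,i].astype(int) for i in range(3)]
    box=(P[...,0]>250)&(P[...,0]<560)&(P[...,1]>-250)&(P[...,1]<160)&(f['range_z']>0)
    out={}
    m={'blue':(H>105)&(H<130)&(S>150)&(P[...,2]>55)&(P[...,2]<80),
       'red':((H<4)|(H>174))&(S>190)&(P[...,2]>55)&(P[...,2]<80),
       'orange_tube':(H>10)&(H<25)&(S>130)&(P[...,2]>58)&(P[...,2]<78),
       'black':(V<45)&(P[...,2]>60)&(P[...,2]<80),
       'alu':(S<50)&(V>110)&(P[...,2]>56)&(P[...,2]<72)}
    for k,mm in m.items():
        q=P[mm&box]; 
        if len(q)<3: print(name,k,len(q)); continue
        out[k]=q; c=q[:,:2].mean(0); w,vec=np.linalg.eigh(np.cov(q[:,:2].T)); d=vec[:,1]; d=d*np.sign(d[1]); s=(q[:,:2]-c)@d
        print(name,k,len(q),'c',c.round(1),'z',np.percentile(q[:,2],[5,50,95]).round(1),'dir',d.round(3),'ext',s.min().round(1),s.max().round(1),'wid',(np.sqrt(w[0])*3.46).round(1))
    return out
if __name__=='__main__':
    for n in('scene','top'):
        f=dict(np.load(n+'0.npz')); measure(f,n)
        x,y=(240,195) if n=='top' else (245,190)
        c=(slice(150,250),slice(215,365)) if n=='top' else (slice(155,255),slice(165,315))
        cv2.imwrite(f'pics/c{n}.png',cv2.resize(cv2.cvtColor(f['pixels'],cv2.COLOR_RGB2BGR)[c],None,fx=5,fy=5,interpolation=cv2.INTER_NEAREST))
E
python3 meas.py
```

```text
scene blue 80 c [512.8  68. ] z [62.4 66.7 70.4] dir [-0.978  0.211] ext -33.3 30.8 wid 16.8
scene red 36 c [550.7  16.5] z [56.8 64.6 70. ] dir [0.598 0.802] ext -14.3 15.7 wid 6.8
scene orange_tube 479 c [ 483.6 -135.1] z [60.  67.1 71.4] dir [0.263 0.965] ext -115.1 120.7 wid 21.5
scene black 3 c [535.5 -12.5] z [60.5 63.  67.3] dir [0.98 0.2 ] ext -3.4 2.7 wid 7.0
scene alu 55 c [525.2  29.5] z [58.  64.4 69. ] dir [0.419 0.908] ext -234.6 27.2 wid 23.1
top blue 159 c [510.7  69.3] z [63.8 67.8 71.9] dir [-0.971  0.238] ext -34.0 32.5 wid 19.6
top red 30 c [546.8  19. ] z [63.5 68.1 71.7] dir [0.681 0.733] ext -19.3 19.5 wid 7.4
top orange_tube 591 c [ 477.3 -132.7] z [60.5 66.4 71.7] dir [0.273 0.962] ext -121.4 117.9 wid 26.6
top black 90 c [512.1  -5.3] z [62.6 69.2 73.6] dir [-0.6  0.8] ext -18.5 17.3 wid 25.6
top alu 158 c [508.4 -22.7] z [59.6 66.7 71.5] dir [0.265 0.964] ext -185.5 79.2 wid 32.2
```

View pics/ctop.png

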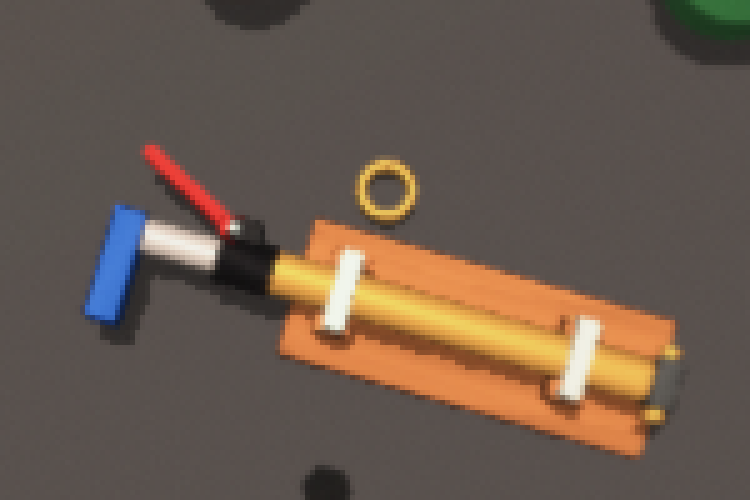

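View pics/cscene.png

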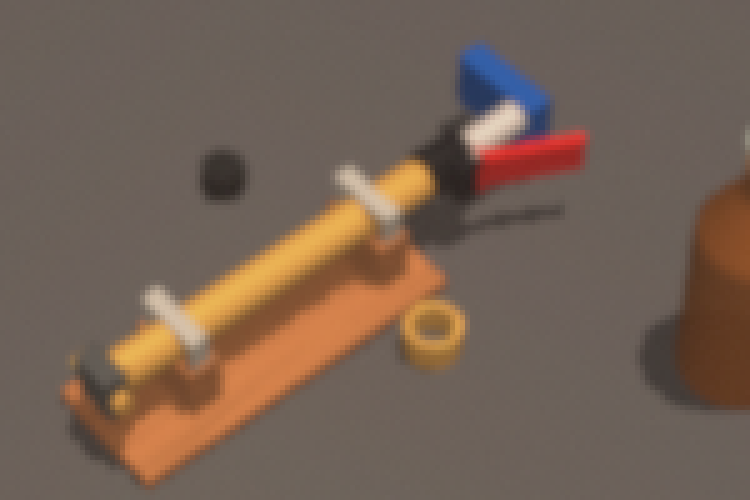

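The top crop shows the foot's inner edge meeting the leg at about (143,238), the collar's mouth at about (217,252), the lever tip at (150,150) and the brass tube running to (650,378). The ferrule is at (387,190) and the end cap at (326,485), both clear of the finger area. Next I'll fit the axis by casting colour-mask rays onto planes.

```bash
cat > fit.py <<'E'
from h import *
def pl(f,mask,z):
    P,D,C=cloud(f); d=D[mask]; return (C+d*((z-C[2])/d[:,2])[:,None])[:,:2]
def fit(f,n,z_lim=(35,90)):
    P,D,C=cloud(f); hsv=cv2.cvtColor(f['pixels'],cv2.COLOR_RGB2HSV); H,S,V=[hsv[...,i].astype(int) for i in range(3)]
    box=(P[...,0]>380)&(P[...,0]<620)&(P[...,1]>-280)&(P[...,1]<160)&(f['range_z']>0)
    m={'tube55':((H>=15)&(H<28)&(S>120)&(P[...,2]>45),55),'foot67':((H>105)&(H<130)&(S>130)&(P[...,2]>30),67),
       'lever67':(((H<5)|(H>174))&(S>150)&(V>120)&(P[...,2]>30),67),'alu55':((S<75)&(V>110)&(P[...,2]>30)&(P[...,1]>-20)&(P[...,1]<130),55),'base12':((H>=5)&(H<15)&(S>100)&(P[...,2]<30),12)}
    o={}
    for k,(mm,z) in m.items():
        M=((mm&box)*255).astype(np.uint8); nn,L,st,_=cv2.connectedComponentsWithStats(M,connectivity=8)
        if nn<2: print(n,k,'none'); continue
        M=L==(1+st[1:,4].argmax()); q=pl(f,M,z); rc=cv2.minAreaRect(q.astype(np.float32)); b=cv2.boxPoints(rc)
        e=b[1]-b[0],b[2]-b[1]; e=max(e,key=np.linalg.norm); e=e*np.sign(e[1] if abs(e[1])>abs(e[0])*.5 else e[0])
        vx=cv2.fitLine(q.astype(np.float32),cv2.DIST_L2,0,.01,.01).ravel()
        print(n,k,len(q),'mean',q.mean(0).round(1),'rect c',np.round(rc[0],1),np.round(rc[1],1),'rectang',np.degrees(np.arctan2(e[1],e[0])).round(1),'lineang',np.degrees(np.arctan2(vx[1],vx[0])).round(1)); o[k]=q
    return o
if __name__=='__main__':
    for n in('top','scene'): fit(dict(np.load(n+'0.npz')),n)
E
python3 fit.py
```

```text
top tube55 373 mean [ 479.1 -128.9] rect c [ 479.1 -129. ] [126.   24.6] rectang 74.3 lineang 74.3
top foot67 173 mean [509.7  68.8] rect c [510.8  68.1] [22.5 67.4] rectang -14.9 lineang -12.7
top lever67 71 mean [557.   29.1] rect c [555.6  28.1] [67.4  8.1] rectang 45.6 lineang 46.5
top alu55 105 mean [524.5  33.3] rect c [524.6  33.4] [44.9 19.1] rectang 74.7 lineang 74.2
top base12 793 mean [ 448.4 -135.2] rect c [ 449.3 -135.7] [226.1  34.4] rectang 74.4 lineang 74.4
scene tube55 361 mean [ 480.6 -121.4] rect c [ 481.1 -119.2] [126.6  31. ] rectang 74.5 lineang 74.7
scene foot67 120 mean [513.8  63.7] rect c [517.7  58.1] [36.9 73. ] rectang -14.0 lineang -11.6
scene lever67 136 mean [562.   20.7] rect c [562.4  21.6] [70.3 27.3] rectang 50.2 lineang 52.2
scene alu55 82 mean [525.1  43.3] rect c [525.9  41.7] [49.3 25.2] rectang 79.0 lineang 74.9
scene base12 1195 mean [ 491.5 -156.6] rect c [ 479.4 -143.1] [230.4  90.3] rectang 74.0 lineang 72.4
```

Fit results:
- The axis runs at about 74.4° and the mouth is near (518,13).
- The leg is about 14 mm out.
- The lever is about 0.50 rad open.

I'll go above it with the jaws across the leg and then check.

Request:
move_arm(slide=[[3, -5.5, 0], [6, -11, 0], [9, -16.5, 0], [12, -22, 0], [15, -27.5, 0], [18, -33, 0], [21, -38.5, 0], [24, -44, 0], [27, -49, 0], [29, -52.5, 0], [30.2, -54.5, 0], [30.2, -54.5, -4], [30.2, -54.5, -8], [30.2, -54.5, -12], [30.2, -54.5, -12], [30.2, -54.5, -12]], angular=[[0, 0, -0.15], [0, 0, -0.3], [0, 0, -0.45], [0, 0, -0.6], [0, 0, -0.75], [0, 0, -0.9], [0, 0, -1.05], [0, 0, -1.2], [0, 0, -1.35], [0, 0, -1.445], [0, 0, -1.445], [0, 0, -1.445], [0, 0, -1.445], [0, 0, -1.445], [0, 0, -1.445], [0, 0, -1.445]], hand=[1, 1, 1, 1, 1, 1, 1, 1, 1, 1, 1, 1, 1, 1, 1, 1], force=25)

```text
clock: 2.1
eef_pos: [544.8, 31.3, 137.3]
tcp_rot: [3.141, -0.0, 1.299]
contact_force: [1.4, -0.5, 0.1]
opening: 1.003
```

```bash
cat > look.py <<'E'
import sys
from h import *
t=sys.argv[1]
ims=[]
for n,c in(('top',(150,250,215,315)),('scene',(140,240,210,310))):
    f=grab(n,n+t); p=cv2.cvtColor(f['pixels'],cv2.COLOR_RGB2BGR)[c[0]:c[1],c[2]:c[3]]; ims.append(cv2.resize(p,None,fx=4,fy=4,interpolation=cv2.INTER_CUBIC))
cv2.imwrite(f'pics/L{t}.png',np.hstack(ims))
s=r.sense(); M=np.array([518.5,13.2]); a=np.radians(74.4); d=np.array([np.cos(a),np.sin(a)]); x=np.array([d[1],-d[0]])
p=s['eef_pos']; print(s['clock'],p.round(1),s['tcp_rot'].round(3),'local',((p[:2]-M)@x).round(1),((p[:2]-M)@d).round(1),'F',s['contact_force'].round(1),'Floc',(s['contact_force'][:2]@x).round(1),(s['contact_force'][:2]@d).round(1),'open',round(s['opening']*85,1))
E
python3 look.py 1
```

```text
2.2 [545.3  31.3 138.1] [ 3.139e+00 -1.000e-03  1.299e+00] local 21.0 24.6 F [-0.6  0.3  0.4] Floc -0.7 0.1 open 84.7
```

View pics/L1.png

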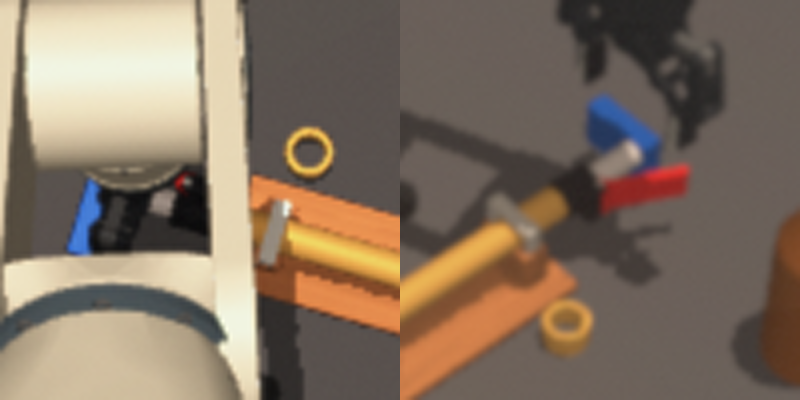

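The jaws straddle the leg: the scene half shows the fingers at about (590,60) and (690,110), above the foot and lever. The top view is mostly blocked by the arm. Descending.

Request:
move_arm(slide=[[0, 0, -2], [0, 0, -4], [0, 0, -6], [0, 0, -7.5], [0, 0, -8.3], [0, 0, -8.3], [0, 0, -8.3]], angular=[[0, 0, 0], [0, 0, 0], [0, 0, 0], [0, 0, 0], [0, 0, 0], [0, 0, 0], [0, 0, 0]], hand=[1, 1, 1, 1, 1, 1, 1])

```text
clock: 3.08
eef_pos: [544.6, 31.2, 53.9]
tcp_rot: [3.141, -0.0, 1.299]
contact_force: [-0.4, -1.2, 0.8]
opening: 0.997
```

```bash
python3 look.py 2
```

```text
3.175 [544.6  31.2  53.9] [ 3.141 -0.     1.299] local 20.3 24.3 F [-0.5 -0.8  0.3] Floc -0.3 -0.9 open 85.1
```

View pics/L2.png

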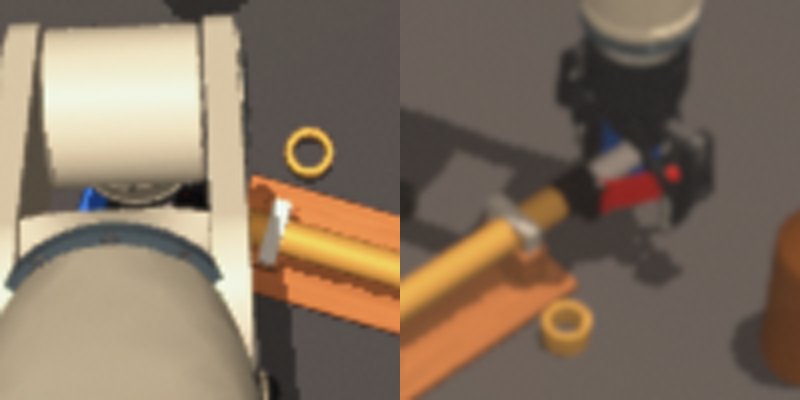

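Fingers are down and clear of contact. The lever tip still shows past the right finger at (672,172), and the exposed leg and mouth are visible at (600,165). Pushing the foot along +y.

Request:
move_arm(slide=[[0.13, 0.48, 0], [0.27, 0.96, 0], [0.4, 1.44, 0], [0.54, 1.93, 0], [0.67, 2.41, 0], [0.67, 2.41, 0], [0.67, 2.41, 0]], angular=[[0, 0, 0], [0, 0, 0], [0, 0, 0], [0, 0, 0], [0, 0, 0], [0, 0, 0], [0, 0, 0]], hand=[1, 1, 1, 1, 1, 1, 1])

```text
clock: 4.05
eef_pos: [550.8, 55.6, 53.2]
tcp_rot: [-3.142, -0.0, 1.299]
contact_force: [-0.1, -1.4, 1.2]
opening: 0.997
```

```bash
python3 look.py 3
```

```text
4.15 [550.8  55.4  53.2] [-3.141 -0.     1.299] local 19.7 49.3 F [-0.1 -0.6  0.4] Floc 0.0 -0.6 open 85.1
```

View pics/L3.png

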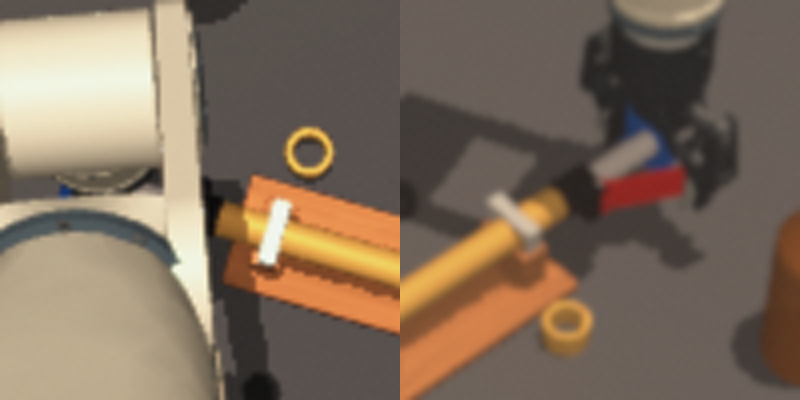

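The leg is coming out; it is exposed in the scene half from (600,170) to (655,140), with no ring visible yet. Another 6 mm.

Request:
move_arm(slide=[[0.08, 0.29, 0], [0.16, 0.58, 0], [0.16, 0.58, 0], [0.16, 0.58, 0]], angular=[[0, 0, 0], [0, 0, 0], [0, 0, 0], [0, 0, 0]], hand=[1, 1, 1, 1])

```text
clock: 4.65
eef_pos: [552.3, 60.9, 53.2]
tcp_rot: [-3.141, 0.0, 1.299]
contact_force: [-0.2, -4.2, 0.1]
opening: 0.999
```

```bash
python3 look.py 4; python3 - <<'E'
from h import *
f=dict(np.load('scene4.npz'))
a=np.radians(74.4); d=np.array([np.cos(a),np.sin(a),0]); x=np.array([d[1],-d[0],0]); M=np.array([518.5,13.2,55])
u=cv2.undistortPoints
R=f['rvec'];K=f['mtx'];D=np.array([float(f['k1']),0,0,0])
for s in (-34,-5,0,5,28,68):
    p=cv2.projectPoints((M+s*d)[None],R,f['tvec'],K,D)[0].ravel(); print(s,p.round(1))
im=cv2.cvtColor(f['pixels'],cv2.COLOR_RGB2BGR)[160:210,235:300]
cv2.imwrite('pics/z4.png',cv2.resize(im,None,fx=11,fy=11,interpolation=cv2.INTER_NEAREST))
E
```

```text
4.75 [552.3  60.9  53.2] [-3.141  0.     1.299] local 19.7 55.0 F [-0.1 -5.9  0.5] Floc 1.5 -5.7 open 84.9
-34 [248.3 190.1]
-5 [255.5 185.5]
0 [256.8 184.7]
5 [258.  183.9]
28 [263.6 180.3]
68 [273.1 174.2]
```

View pics/z4.png

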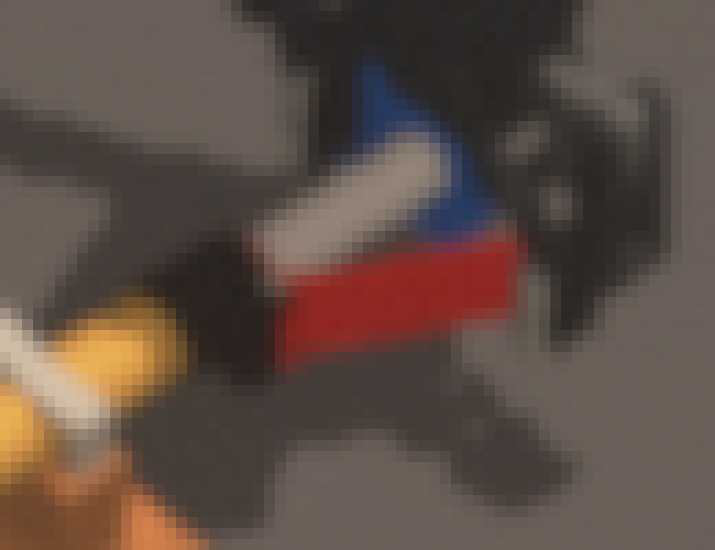

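A faint red edge now shows at the mouth, at about (257,245) in the crop, and the push force is 5.7 N. That puts the leg at about 0.037. Another 3 mm out.

Request:
move_arm(slide=[[0.08, 0.29, 0], [0.08, 0.29, 0], [0.08, 0.29, 0]], angular=[[0, 0, 0], [0, 0, 0], [0, 0, 0]], hand=[1, 1, 1])

```text
clock: 5.12
eef_pos: [553.1, 63.9, 53.2]
tcp_rot: [-3.141, 0.0, 1.299]
contact_force: [-0.9, -4.4, -1.7]
opening: 0.994
```

```bash
cat > zoom.py <<'E'
import sys
from h import *
t=sys.argv[1]
f=dict(np.load(f'scene{t}.npz')); im=cv2.cvtColor(f['pixels'],cv2.COLOR_RGB2BGR)[160:210,235:300]
cv2.imwrite(f'pics/z{t}.png',cv2.resize(im,None,fx=11,fy=11,interpolation=cv2.INTER_NEAREST))
# profile along the leg's upper-left flank (local x -5), redness
a=np.radians(74.4); d=np.array([np.cos(a),np.sin(a),0]); x=np.array([d[1],-d[0],0]); M=np.array([518.5,13.2,55])
S=np.arange(-12,40,2.)
for lx,lz in((0,10),(3,9.5)):
    pts=np.array([M+lx*x+lz*np.array([0,0,1])+s*d for s in S])
    p=cv2.projectPoints(pts,f['rvec'],f['tvec'],f['mtx'],np.array([float(f['k1']),0,0,0]))[0].reshape(-1,2).astype(np.float32)
    v=cv2.remap(f['pixels'].astype(np.float32),p[:,:1],p[:,1:],cv2.INTER_LINEAR)[:,0]
    print(lx,[(int(s),int(q[0]),int(q[0]-q[1])) for s,q in zip(S,v)])
E
python3 look.py 5; python3 zoom.py 4; python3 zoom.py 5
```

```text
5.225 [553.1  63.9  53.2] [-3.141  0.     1.299] local 19.7 58.1 F [ 0.9 -5.6 -0.6] Floc 2.3 -5.2 open 84.9
0 [(-12, 42, 6), (-10, 43, 6), (-8, 42, 6), (-6, 42, 6), (-4, 43, 7), (-2, 52, 12), (0, 66, 18), (2, 87, 23), (4, 105, 25), (6, 118, 23), (8, 129, 20), (10, 133, 17), (12, 133, 14), (14, 134, 14), (16, 133, 14), (18, 132, 14), (20, 133, 14), (22, 134, 14), (24, 133, 14), (26, 133, 13), (28, 133, 14), (30, 133, 14), (32, 133, 14), (34, 134, 14), (36, 134, 14), (38, 135, 14)]
3 [(-12, 42, 7), (-10, 41, 6), (-8, 42, 6), (-6, 41, 5), (-4, 47, 9), (-2, 56, 13), (0, 74, 20), (2, 94, 26), (4, 115, 26), (6, 131, 24), (8, 138, 20), (10, 142, 17), (12, 143, 16), (14, 143, 15), (16, 143, 15), (18, 144, 15), (20, 144, 15), (22, 143, 15), (24, 143, 15), (26, 144, 15), (28, 143, 15), (30, 144, 15), (32, 144, 16), (34, 143, 15), (36, 143, 15), (38, 143, 15)]
0 [(-12, 41, 5), (-10, 41, 5), (-8, 41, 5), (-6, 42, 6), (-4, 43, 9), (-2, 52, 15), (0, 65, 26), (2, 85, 39), (4, 102, 45), (6, 116, 42), (8, 127, 34), (10, 131, 25), (12, 132, 18), (14, 133, 15), (16, 134, 14), (18, 133, 14), (20, 133, 14), (22, 134, 14), (24, 133, 14), (26, 134, 15), (28, 134, 15), (30, 133, 14), (32, 132, 14), (34, 133, 14), (36, 134, 14), (38, 136, 15)]
3 [(-12, 43, 6), (-10, 42, 6), (-8, 41, 5), (-6, 41, 5), (-4, 46, 9), (-2, 54, 16), (0, 72, 30), (2, 92, 44), (4, 112, 48), (6, 129, 47), (8, 136, 36), (10, 141, 25), (12, 143, 19), (14, 143, 16), (16, 143, 15), (18, 143, 15), (20, 143, 15), (22, 143, 15), (24, 143, 15), (26, 144, 15), (28, 143, 15), (30, 144, 15), (32, 144, 15), (34, 143, 15), (36, 144, 15), (38, 144, 15)]
```

View pics/z5.png

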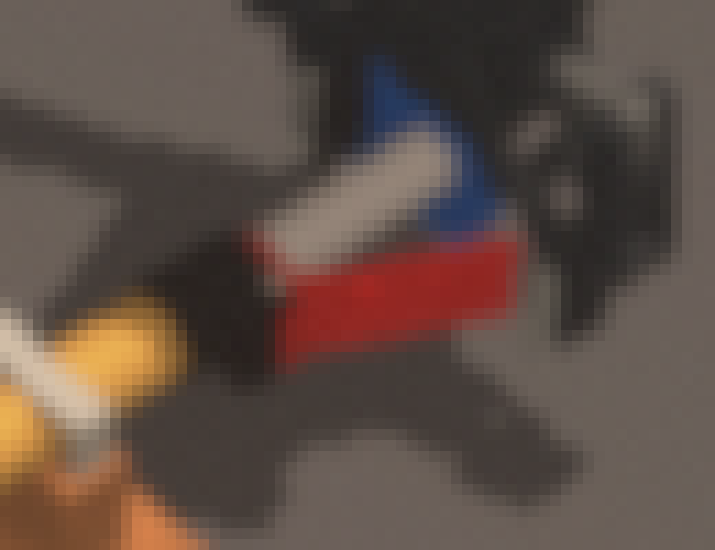

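The ring's visible part runs from (250,240) to (285,280) in the crop. Allowing for the collar rim hiding about 2.6 mm of the leg, the leg is at about 0.042. I'll ease back 2 mm, then start closing while shifting so the -x finger stays just off the leg.

Request:
move_arm(slide=[[-0.05, -0.19, 0], [-0.05, -0.19, 0], [-0.05, -0.19, 0], [-0.25, -0.14, 0], [-0.45, -0.08, 0], [-0.45, -0.08, 0], [-0.45, -0.08, 0]], angular=[[0, 0, 0], [0, 0, 0], [0, 0, 0], [0, 0, 0], [0, 0, 0], [0, 0, 0], [0, 0, 0]], hand=[0.9, 0.7, 0.53, 0.4, 0.29, 0.29, 0.29], force=25)

```text
clock: 6.1
eef_pos: [550.3, 63.1, 53.8]
tcp_rot: [3.138, -0.001, 1.299]
contact_force: [2.6, -4.7, 1.2]
opening: 0.645
```

```bash
python3 look.py 6; python3 zoom.py 6
```

```text
6.2 [550.3  63.1  53.8] [ 3.138e+00 -1.000e-03  1.299e+00] local 17.3 56.6 F [ 3.6 -4.8  1.1] Floc 4.7 -3.6 open 54.7
0 [(-12, 42, 6), (-10, 41, 6), (-8, 41, 6), (-6, 42, 6), (-4, 43, 7), (-2, 51, 13), (0, 65, 23), (2, 86, 32), (4, 104, 35), (6, 117, 32), (8, 127, 25), (10, 131, 20), (12, 132, 16), (14, 133, 14), (16, 134, 14), (18, 133, 14), (20, 133, 14), (22, 134, 14), (24, 134, 14), (26, 134, 14), (28, 134, 14), (30, 133, 14), (32, 133, 14), (34, 135, 15), (36, 135, 15), (38, 135, 15)]
3 [(-12, 42, 6), (-10, 42, 6), (-8, 41, 5), (-6, 41, 5), (-4, 46, 8), (-2, 53, 15), (0, 72, 26), (2, 93, 35), (4, 113, 36), (6, 130, 33), (8, 137, 26), (10, 142, 19), (12, 143, 16), (14, 143, 15), (16, 143, 15), (18, 143, 15), (20, 144, 15), (22, 144, 15), (24, 144, 15), (26, 144, 15), (28, 143, 15), (30, 143, 15), (32, 144, 16), (34, 143, 15), (36, 144, 15), (38, 145, 15)]
```

View pics/z6.png

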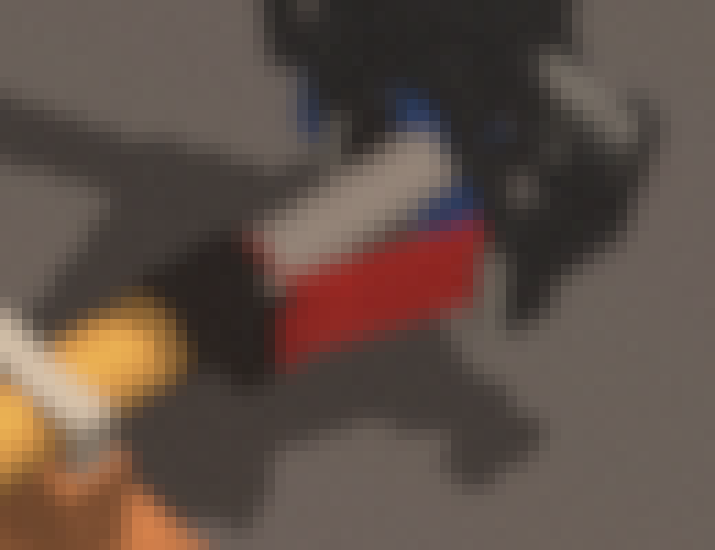

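The ring is still at the mouth, around (252,240) to (278,270) in the crop, so the leg is about 0.041 out. The lever is already swinging in. Closing further.

Request:
move_arm(slide=[[-0.24, 0.07, 0], [-0.48, 0.13, 0], [-0.65, 0.18, 0], [-0.8, 0.22, 0], [-0.8, 0.22, 0]], angular=[[0, 0, 0], [0, 0, 0], [0, 0, 0], [0, 0, 0], [0, 0, 0]], hand=[0.17, 0.06, -0.03, -0.11, -0.11])

```text
clock: 6.82
eef_pos: [540.7, 65.6, 53.3]
tcp_rot: [-3.142, -0.0, 1.299]
contact_force: [2.3, -0.8, 1.3]
opening: 0.449
```

```bash
python3 look.py 7; python3 zoom.py 7
```

```text
6.925 [540.6  65.5  53.3] [-3.141 -0.     1.299] local 7.3 56.4 F [ 2.3 -0.8  2.4] Floc 2.5 -0.2 open 37.7
0 [(-12, 42, 6), (-10, 43, 6), (-8, 42, 6), (-6, 43, 7), (-4, 43, 8), (-2, 52, 14), (0, 65, 22), (2, 85, 31), (4, 103, 34), (6, 116, 30), (8, 127, 25), (10, 131, 20), (12, 133, 16), (14, 134, 15), (16, 133, 14), (18, 132, 14), (20, 132, 14), (22, 133, 14), (24, 133, 14), (26, 134, 14), (28, 134, 14), (30, 133, 14), (32, 133, 14), (34, 135, 14), (36, 135, 14), (38, 135, 14)]
3 [(-12, 42, 6), (-10, 42, 6), (-8, 42, 6), (-6, 41, 7), (-4, 46, 10), (-2, 54, 15), (0, 72, 26), (2, 93, 35), (4, 113, 35), (6, 130, 32), (8, 138, 25), (10, 142, 19), (12, 143, 17), (14, 143, 15), (16, 143, 16), (18, 143, 16), (20, 144, 15), (22, 144, 15), (24, 144, 15), (26, 144, 15), (28, 143, 15), (30, 143, 15), (32, 144, 16), (34, 143, 15), (36, 144, 15), (38, 144, 15)]
```

View pics/z7.png

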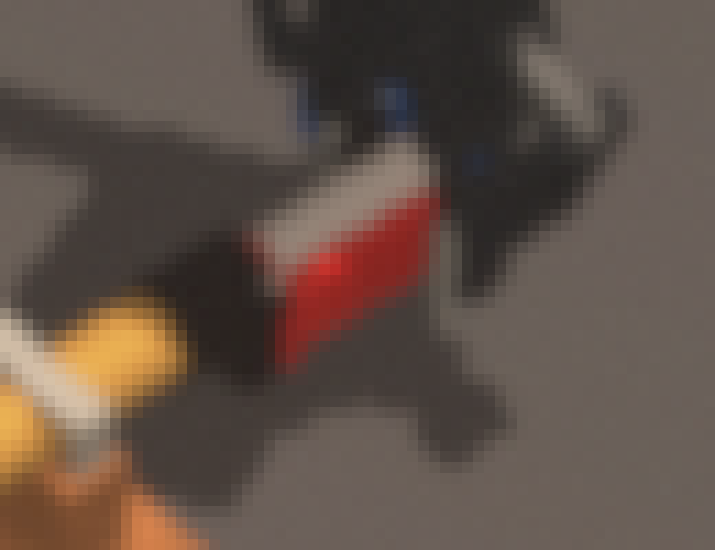

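The lever is nearly flat and the ring hasn't moved. Pinching fully.

Request:
move_arm(slide=[[-0.1, 0.03, 0], [-0.19, 0.05, 0], [-0.19, 0.05, 0], [-0.19, 0.05, 0], [-0.19, 0.05, 0], [-0.19, 0.05, 0], [-0.19, 0.05, 0], [-0.19, 0.05, 0]], angular=[[0, 0, 0], [0, 0, 0], [0, 0, 0], [0, 0, 0], [0, 0, 0], [0, 0, 0], [0, 0, 0], [0, 0, 0]], hand=[-0.18, -0.24, -0.3, -0.5, -1, -1, -1, -1], force=35)

```text
clock: 7.92
eef_pos: [540.2, 65.7, 53.8]
tcp_rot: [3.139, -0.0, 1.3]
contact_force: [6.7, -3.2, 1.8]
opening: 0.333
```

```bash
python3 look.py 8; python3 zoom.py 8
```

```text
8.025 [540.3  65.7  53.8] [ 3.139 -0.     1.3  ] local 6.8 56.4 F [ 5.4 -4.   2.8] Floc 6.2 -2.4 open 28.1
0 [(-12, 42, 6), (-10, 42, 6), (-8, 42, 6), (-6, 42, 6), (-4, 44, 7), (-2, 52, 13), (0, 66, 22), (2, 86, 30), (4, 103, 34), (6, 117, 31), (8, 127, 25), (10, 132, 20), (12, 133, 17), (14, 134, 15), (16, 134, 15), (18, 133, 14), (20, 133, 14), (22, 134, 15), (24, 134, 14), (26, 134, 14), (28, 134, 13), (30, 133, 14), (32, 133, 14), (34, 135, 15), (36, 135, 14), (38, 135, 14)]
3 [(-12, 43, 6), (-10, 43, 6), (-8, 42, 6), (-6, 42, 6), (-4, 47, 10), (-2, 55, 15), (0, 73, 26), (2, 93, 36), (4, 114, 36), (6, 131, 33), (8, 138, 26), (10, 143, 20), (12, 144, 18), (14, 144, 16), (16, 143, 17), (18, 143, 16), (20, 144, 16), (22, 144, 17), (24, 144, 17), (26, 144, 16), (28, 143, 17), (30, 143, 17), (32, 144, 16), (34, 143, 16), (36, 144, 16), (38, 144, 16)]
```

View pics/z8.png

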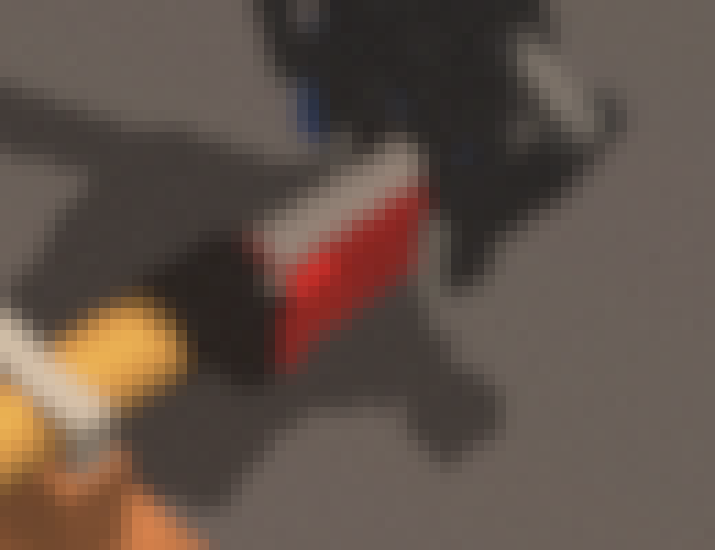

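View pics/scene8.png

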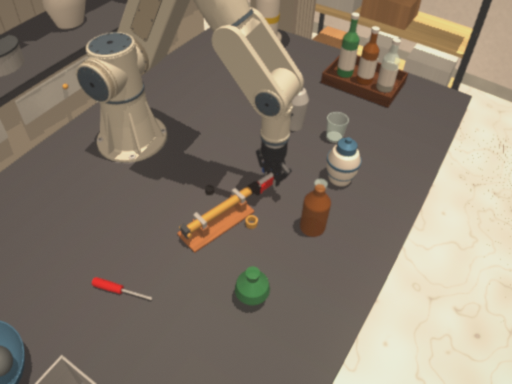

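The ring is unchanged at the mouth. The lever looks parallel to the leg, with its edge from (285,285) to (430,185). The opening reads 28 mm rather than 31, so the pads may sit low on the round leg. I'll check the lever angle against the image.

```bash
python3 - <<'E'
from h import *
f=dict(np.load('scene8.npz')); a=np.radians(74.4); d=np.array([np.cos(a),np.sin(a),0]); x=np.array([d[1],-d[0],0]); M=np.array([518.5,13.2,0]); z=np.array([0,0,1.])
im=cv2.resize(cv2.cvtColor(f['pixels'],cv2.COLOR_RGB2BGR)[160:210,235:300],None,fx=11,fy=11,interpolation=cv2.INTER_NEAREST)
pr=lambda P:(cv2.projectPoints(np.array(P),f['rvec'],f['tvec'],f['mtx'],np.array([float(f['k1']),0,0,0]))[0].reshape(-1,2)+.5-[235,160])*11
for ang,c in((0,(0,255,0)),(.08,(255,255,0))):
    l=np.cos(ang)*d+np.sin(ang)*x; n=np.cos(ang)*x-np.sin(ang)*d; pv=M+17*x-5*d
    q=pr([pv+4*n+15*l+43*z,pv+4*n+69*l+43*z,pv+4*n+69*l+67*z,pv+4*n+15*l+67*z]); cv2.polylines(im,[q.round().astype(np.int32)],True,c,1)
cv2.imwrite('pics/o8.png',im)
E
```

```text
(no output)
```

View pics/o8.png

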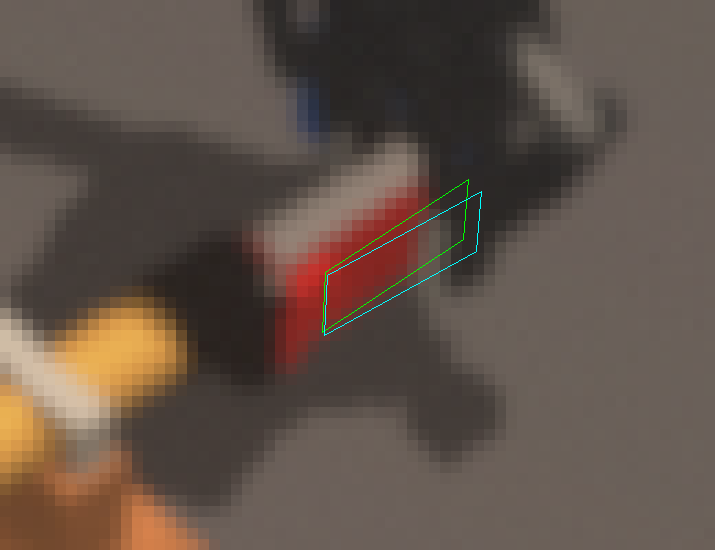

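The overlay shows the lever's edges parallel to the 0 rad outline and clearly not the 0.08 rad one, so it is shut. I'll hold for a second to check it's stable before handing in.

Request:
move_arm(slide=[[0, 0, 0], [0, 0, 0], [0, 0, 0], [0, 0, 0], [0, 0, 0], [0, 0, 0], [0, 0, 0], [0, 0, 0]], angular=[[0, 0, 0], [0, 0, 0], [0, 0, 0], [0, 0, 0], [0, 0, 0], [0, 0, 0], [0, 0, 0], [0, 0, 0]], hand=[-1, -1, -1, -1, -1, -1, -1, -1])

```text
clock: 9.02
eef_pos: [540.3, 65.7, 53.8]
tcp_rot: [3.139, -0.0, 1.3]
contact_force: [6.3, -4.6, 1.9]
opening: 0.336
```

```bash
python3 look.py 9; python3 zoom.py 9 | tail -1 | cut -c1-260
```

```text
9.125 [540.3  65.7  53.8] [ 3.139 -0.     1.3  ] local 6.9 56.4 F [ 6.1 -4.1  2.1] Floc 7.0 -2.3 open 28.1
3 [(-12, 41, 5), (-10, 40, 5), (-8, 41, 6), (-6, 42, 6), (-4, 47, 9), (-2, 54, 16), (0, 72, 26), (2, 93, 35), (4, 114, 35), (6, 131, 33), (8, 138, 26), (10, 142, 20), (12, 143, 18), (14, 144, 16), (16, 144, 17), (18, 144, 16), (20, 144, 16), (22, 144, 17), (24
```

View pics/z9.png

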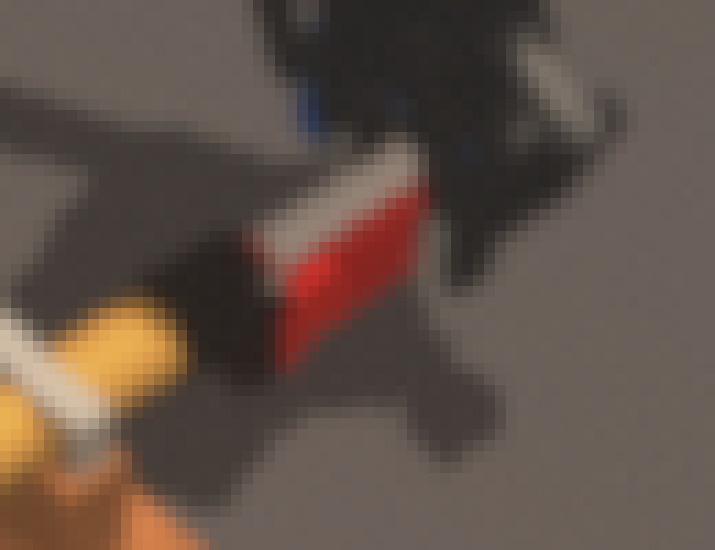

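The hold is stable: ring at (260,250) at the mouth, lever flat, and no drift. Handing in.

```bash
python3 -c "
from rig import r
print(r.sign_off())"
```

```text
the job is handed in; nothing more can be done
None
```

I drew the leg out by its blue foot to the red ring, pinched the lever flat against the leg, and handed in at about 9 s with the fingers still holding both.

**What the last checks showed:**
- **Ring:** it was at the collar's mouth. I read the leg at about 0.041 m out, which is within about 1–2 mm of the mark. That reading did not change while the lever closed or during a 1 s hold afterwards.
- **Lever:** its edges matched the shut outline in the scene picture. A 0.08 rad outline clearly did not fit.
- **Forces:** the outside force on the tool stayed at 8 N or less in every reading. The grip is set to 35 N.
- **Other objects:** nothing else looked moved in the scene picture. I judged that by eye and did not measure it.

**What disagreed:**
- **Opening:** the gripper read 28 mm, not the 31 mm expected across leg and lever. The pads may sit a little low on the round leg, or they may give slightly; I could not tell which.
- **Top camera:** the arm blocked it during the work, so the final checks come from the scene camera only.

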